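# Open the press-and-turn cap of the solvent jug on the repair bench

### The job

Open the solvent jug with the red safety cap: it unlocks only while you press it firmly down and turn it anticlockwise to its stop (a firm hand, not brute force). Take the cap off and set it down gently, top up, flat on the floor of the shallow metal tray, then let go; leave the other things on the bench where they are.

Things in the scene. Friction and masses are not known exactly. Their poses are not given: they have to be found in the camera images.
- jug: White jug, 110 x 96 mm, yellow label, red cap, in a low steel cradle (130 x 116 mm) screwed to the bench: it cannot move. Origin: centre of the underside, on the axis of neck and cap; z up. Its flat round shoulder (80 mm across) lies 140 mm above the origin.
- cap: Red safety cap, loose, about 60 g: ribbed round grip 58 mm across, 42 mm high in all, on a foot flange 72 mm across and 6 mm thick on which fingertips can press. Origin: centre of its open underside; z up; a white bar on top lies along x. Shut, its underside stands 6 mm above the jug's shoulder, sprung up from inside..
- cap_top (a point): Centre of the cap's flat top, 42 mm above its underside. Pressing: the shut cap starts to give at about 10 N; at about 14.5 N it is 4 mm down and free to turn; at 6 mm down (about 17 N) it bottoms on the shoulder. Forced against the jug with over 90 N in all (about 1.5 N m of twist against a stop) it counts as broken.
- neck (a point): Foot of the neck, on its axis, level with the shoulder. The shut cap has up to 0.6 rad of play between two stops. Pressed 4 mm down it turns anticlockwise seen from above until a firm stop, 0.85 to 1.5 rad from where it starts: only by feel. There, and up to 0.1 rad before it, the spring lifts the cap some 4 mm and it comes straight up, clear after 25 mm; elsewhere it is caught.
- spring_pad (a joint): Travel of the spring pad in the neck under the cap, m, grows downward: about 0.004 with the cap shut, 0.008 or more when the cap is pressed far enough to turn, 0 when the cap is off. The spring is 1100 N/m with 5.5 N at 0.
- green_jug: The same jug and cradle with a green screw cap, fixed, 187 mm high; not to be opened. Origin: centre of the underside. It may stand on either side of the red-capped jug.
- tray: Shallow aluminium tray fixed to the bench, 190 (x) x 160 (y) x 14 mm, walls and floor 3 mm thick, empty. Origin: centre of the underside; its inner floor is 3 mm above.
- spray: Turquoise spray bottle, 72 mm across, 178 mm high, loose. Origin: centre of the underside.
- screwdriver: Blue screwdriver, 190 mm, lying loose. Origin: under its middle.
- wrench: Steel wrench, 150 mm, lying loose. Origin: under its middle.
- motor: Small fan motor on a foot, 115 x 68 x 78 mm, loose. Origin: centre of the underside.
- meter: Yellow multimeter lying flat, 150 x 78 x 41 mm, loose. Origin: centre of the underside.
- spool: Solder spool standing on its flange, 60 mm across, 42 mm high, loose. Origin: centre of the underside.
- mug: Blue mug, 76 mm across, 85 mm high, loose. Origin: centre of the underside.
There are look-alikes about, which are no part of the job. Of the things that look like the cap, the smallest one is meant.

How it is judged (in metres and radians):
On the way, in this order (a step that is already met when the one before it is completed fails the run):
1. the cap is pressed down against its spring (pad at least 7.5 mm down) (value of joint spring_pad above 0.0075 m), for 0.1 s.
2. the cap is lifted off, clear of the neck (z of cap in the frame of jug above 0.178 m), for 0.1 s.
At the end, for the whole second after the job is handed in: The cap stands top up (within 0.1 rad) and flat on the floor of the tray (underside within 3 mm of the floor, centre within 75 mm of the tray's centre along its length and 60 mm across), at rest and released (x of cap in the frame of tray between -0.075 and 0.075 m and y of cap in the frame of tray between -0.06 and 0.06 m and z of cap in the frame of tray between 0 and 0.006 m and angle between cap's own z axis and vertical below 0.1 rad and linear speed of cap below 0.02 m/s and contact force between cap and tray above 0.2 N); the robot touches nothing.
It fails at once if the cap is forced against the jug with more than 90 N (sum over spring, shoulder and stops) (contact force between cap and jug above 90 N).
It fails at once if the cap is dropped or slammed down (faster than 0.6 m/s within 40 mm of the bench) (height (world z) of cap below 0.04 m and linear speed of cap above 0.6 m/s).
It fails at once if another thing on the bench is moved more than 40 mm (distance of any of spray, screwdriver, wrench, motor, meter, spool, mug from where it was at the start of the episode above 0.04 m).
It also fails if it takes over 61 s, if anything falls off the work surface, if the arm or the gripper's body presses on something with over 40 N, if the wrist force passes 120 N, or if a joint passes its speed limit or range.

### The arm

A 6-joint arm with a two-finger parallel gripper is mounted at the origin on the work surface. World frame = base frame: x ahead of the robot, y to its left, z up, the work surface at z = 0. Lengths are in mm, angles in rad, forces in N, time in s.
With the tool pointing down it reaches from about 275 to 750 mm from the base axis. Payload 10.2 kg.
Tool frame: the origin (TCP) lies midway between the tips of the shut fingers; the grasp point (between the pads) lies 19 mm behind it; z points along the fingers, y is the line along which they close (so a half turn about z gives the same grasp; the last joint's range is limited). The gripper opens to 85 mm and grips with 20 to 120 N. Pads are 22 mm wide; open, the fingers measure 114 mm over their backs; the gripper's body (76 mm by 85 mm) begins 54 mm behind the grasp point. The pads swing forward as they close: fully open they stand 13 mm farther back than shut.
Start: joints at [-1.42, 0.313, 1.498, -0, 1.331, -0.223], TCP at [191.694, -488.758, 231.294] pointing down, gripper open.
Joint ranges: [-2.94, 2.94], [-0.97, 2.17], [0.19, 2.56], [-1.23, 4.37], [0.02, 3.11], [-2.88, 2.88]. Speed limits (rad/s): [2.39, 2.39, 3.01, 3.14, 3.14, 3.14].

### API

Orientations are given as a unit quaternion [w, x, y, z].
In Python, from rig import sense, capture, finish_job, find_in, place_of gives the robot as it stands. The module is installed in compiled form; this text tells all that it offers.
- The arm moves only by the shell command python3 -m jog 'ROWS' [FORCE]. ROWS is JSON, a list of rows, each an object of numbers: "tx", "ty", "tz": the shift along the tool's x, y, z in mm; "ax", "ay", "az": the turn, a rotation vector about the tool's x, y, z in rad; "jaw": the closure, from -1 (fully open) to 1 (shut), so that 0 is half open. In form: [{"tx": .., "ty": .., "tz": .., "ax": .., "ay": .., "az": .., "jaw": ..}, ...]. A call has 1 to 5 rows; each row shifts and turns the commanded pose from where the row before left it, along the tool's axes as they then stand; what a row does not reach is not made up. A row lasts 1/8 s, in which the tool goes at most 62.5 mm and 10.7 degrees, less where a joint would pass 70% of its speed; a pose out of reach is approached as far as the arm can. A call with a gripper value outside its range is refused whole. The fingers move at their own pace and stop on an object; FORCE is the grip in N (left out, the last holds). Time passes only in rows, so rows that do not move let the fingers close. It gives the time, the measured TCP pose, the force, the opening and the grip force at its end, in the units of the state.
- sense(): the state, without advancing time (a new reading comes with each control period).
- capture(name): name is "side" or "top"; returns a dict with "color" (400x640x3 uint8, red, green, blue), "depth" (400x640 float32, mm along the optical axis (not along the pixel's ray), 0 where there is no reading), "fx", "fy", "cx", "cy" (pixels), "camera_from_world" (4x4, takes a point from world to camera coordinates). Camera axes: x right, y up, looking along -z (the intrinsics and any distortion apply to the point x, -y, -z); pixel columns grow to the right and rows downward; lengths in mm; the calibration is good to about 2 mm. A picture is of the moment at which its call begins.
- finish_job(): hands the job in; it is judged then, once.
Trained networks look in the newest picture that a camera, given by its name, has taken for a name from the list of things; names that differ only in an ending like _2 or _b are one class to them, and where a whole thing is asked for, a point or a joint stands for the part that bears it (a point fixed in the world has none). Each returns a list of dicts, best first, with "conf" (0 to 1); they miss things now and then, are a little off and sometimes report something else, mostly with a low value. They report only what shows in the picture. A call takes as long as a camera call. They do not tell look-alikes from the thing itself.
- find_in(query, camera): "centre" ([column, row] in pixels, amid what is visible of it).
- place_of(query, camera): "centre" ([column, row] in pixels: a listed point, or the origin of a listed thing).
The state is a dict: "time_s": time; "joints": joint angles; "dq": joint speeds; "tau": joint torques, N m; "eef_pos": TCP position; "ee_rot": TCP orientation; "force": force on the tool from outside, world axes, zero at the start; "wrist_torque": the same for the moment, N m; "grip_width": opening from 0.0 (shut) to 1.0 (fully open); "grip_force": force on a finger pad.
Only numpy, scipy, OpenCV 4.12 (cv2) and the standard library are available. Lean on these libraries where they do the work, as an engineer would, in place of code of your own. Each camera call takes 0.05 s, during which the arm holds its last target. There are 200 camera calls.

## Working session

There is one attempt and no reset: what is moved stays moved. The work goes in short steps, Python scripts to look and compute and a shell command to move; the robot and the scene stay as the last step left them, time stands still between calls to the robot, and variables do not carry over. Pictures are saved under pics/ and viewed, at most 10 in all, crops included, and the job is handed in when it is done.

```bash
mkdir -p pics
cat > h.py <<'E'
import numpy as np, cv2
from rig import *
def ray(c,uv):
    M=np.linalg.inv(c["camera_from_world"]); u,v=uv
    d=np.array([(u-c["cx"])/c["fx"],-(v-c["cy"])/c["fy"],-1.0])
    return M[:3,3], M[:3,:3]@d
def at_depth(c,uv,D=None):
    o,d=ray(c,uv); u,v=map(int,np.round(uv))
    if D is None:
        p=c["depth"][max(v-2,0):v+3,max(u-2,0):u+3]; p=p[p>0]; D=np.median(p) if p.size else 0
    return (o+d*D).round(1)
def at_z(c,uv,z):
    o,d=ray(c,uv); return (o+d*(z-o[2])/d[2]).round(1)
E
python3 - <<'E'
from h import *
s=sense(); print({k:np.round(v,3).tolist() for k,v in s.items()})
ims=[]
for n in("top","side"):
    c=capture(n); cv2.imwrite(f"pics/{n}0.png",c["color"][...,::-1])
    print(n,c["fx"],c["cx"],c["cy"],np.round(np.linalg.inv(c["camera_from_world"]),2).tolist(),[k for k in c])
    for q in("cap","cap_top","jug","green_jug","tray","spool","mug","spray","motor","meter"):
        for r in place_of(q,n)[:4]: print(n,q,np.round(r["centre"],1),round(r["conf"],2),at_depth(c,r["centre"]))
E
```

```text
{'time_s': 0.0, 'joints': [-1.42, 0.313, 1.498, -0.0, 1.331, -0.223], 'dq': [-0.002, 0.001, 0.001, -0.0, -0.0, 0.001], 'tau': [-0.002, -41.226, -25.974, -0.0, 0.004, -0.0], 'eef_pos': [191.66, -488.483, 230.738], 'ee_rot': [-0.001, 0.983, 0.186, 0.0], 'force': [0.815, 0.274, -0.835], 'wrist_torque': [0.041, -0.041, -0.026], 'grip_force': 0.0, 'grip_width': 0.998}
top 482.45312210010707 325.1089592645895 197.17888497604417 [[0.0, 0.98, -0.18, 367.55], [-1.0, 0.0, 0.0, 33.12], [0.0, 0.18, 0.98, 1365.17], [0.0, 0.0, 0.0, 1.0]] ['color', 'depth', 'fx', 'fy', 'cx', 'cy', 'camera_from_world']
top cap [228.5 276.1] 0.72 [394.8 288.9  57.7]
top cap [314.5 273. ] 0.72 [403.7  59.1  56.5]
top cap_top [313.6 268.7] 0.96 [415.1  61.5  56.7]
top cap_top [222.6 269.6] 0.77 [412.  305.6  56.7]
top cap_top [280.4 197.1] 0.62 [586.1 142.4 187.1]
top jug [287.3 209.9] 0.94 [559.5 127.4 152.5]
top green_jug [360.4 220.6] 0.95 [528.5 -55.9 183.3]
top green_jug [429.5 248.1] 0.29 [ 475.6 -263.6    2.1]
top tray [433.8 162.5] 0.7 [ 708.1 -270.7   64.4]
top tray [285.5 211.5] 0.61 [555.7 132.1 150.4]
top s
[... 577 characters left out ...]
cap [381.  274.7] 0.62 [395.5  91.9  28.8]
side cap_top [386.3 254.3] 0.75 [410.1  53.6  57. ]
side cap_top [300. 196.] 0.71 [583.7 152.1 189.5]
side cap_top [363.6 180.5] 0.19 [548.6 -35.2 163.6]
side jug [303.9 265. ] 0.68 [533.8 198.1  48.1]
side green_jug [415.8 253.3] 0.62 [393.8 -53.7   6.1]
side green_jug [367.7 225.6] 0.58 [515.5 -15.   54.6]
side tray [436.  208.2] 0.95 [ 465.1 -272.4    5.1]
side spool [251.7 245. ] 0.98 [712.3 201.8  19.9]
side mug [215.3 286.6] 0.73 [650.3 360.7  24.5]
side mug [306.  264.2] 0.59 [531.4 193.7  49. ]
side spray [283.6 223.4] 0.89 [602.9 189.  126.3]
side motor [364.9 182. ] 0.45 [545.5 -36.7 159.9]
side meter [225.4 325.1] 0.59 [533.5 423.4  33.7]
```

View pics/top0.png

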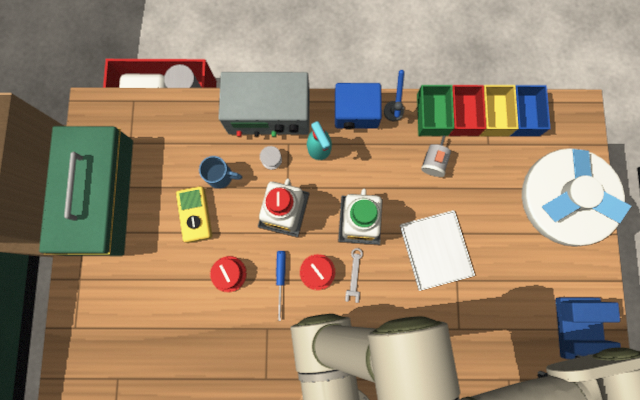

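View pics/side0.png

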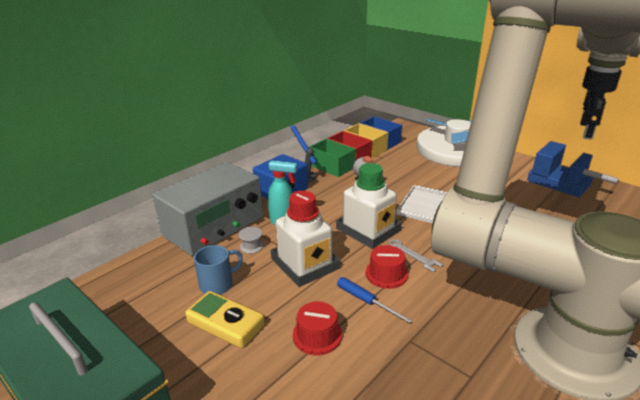

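The red caps in the top view are at (228,274) and (317,272), both large and loose on the bench, and at (279,202), on the white jug. The smallest is the one on the jug at (279,202), with its top at about z = 188. The empty tray is at (438,250). Next I'll measure both and check the choice in a crop.

Run:
```python
from h import *
c=capture("top"); im=c["color"]; D=c["depth"]
hsv=cv2.cvtColor(im,cv2.COLOR_RGB2HSV)
def pts(mask):
    v,u=np.nonzero(mask); return np.array([at_depth(c,(a,b),D[b,a]) for a,b in zip(u,v)]),u,v
red=((hsv[...,0]<8)|(hsv[...,0]>172))&(hsv[...,1]>140)
white=(hsv[...,1]<110)&(hsv[...,2]>150)
for name,(x0,x1,y0,y1),zr in(("jugcap",(258,303,180,222),(180,196)),("capA",(205,250,250,295),(45,70)),("capB",(298,340,250,295),(45,70))):
    m=np.zeros(D.shape,bool); m[y0:y1,x0:x1]=True
    P,u,v=pts(m&(red|white)&(D>0)); k=(P[:,2]>zr[0])&(P[:,2]<zr[1]); P=P[k];u=u[k];v=v[k]
    (cc,r)=cv2.minEnclosingCircle(P[:,:2].astype(np.float32))
    w=white[v,u]; W=P[w,:2]; ax=np.linalg.svd(W-W.mean(0))[2][0] if len(W)>3 else None
    print(name,len(P),"z",np.median(P[:,2]),"mean",P.mean(0).round(1),"circ",np.round(cc,1),round(r,1),"bar",len(W),W.mean(0).round(1),ax)
m=np.zeros(D.shape,bool); m[205:295,395:482]=True
tm=(m&(hsv[...,1]<60)&(hsv[...,2]>120)).astype(np.uint8)
n,l,st,_=cv2.connectedComponentsWithStats(tm); i=1+st[1:,4].argmax()
v,u=np.nonzero(l==i); Q=np.array([at_z(c,(a,b),10)[:2] for a,b in zip(u,v)],np.float32)
print("tray",cv2.minAreaRect(Q), "depth z",np.median([at_depth(c,(a,b))[2] for a,b in zip(u,v)]))
cv2.imwrite("pics/crop1.png",cv2.resize(im[170:300,200:380],None,fx=4,fy=4,interpolation=cv2.INTER_CUBIC)[...,::-1])
```

```text
jugcap 407 z 187.4 mean [580.1 147.5 187.3] circ [580.5 147.9] 29.6 bar 28 [582.4 149.4] [-0.99985747 -0.01688312]
capA 720 z 56.2 mean [401.4 298.2  56.2] circ [401.8 299.4] 41.0 bar 63 [402.2 300.3] [-0.87361859 -0.48661131]
capB 706 z 56.4 mean [407.7  51.9  56.2] circ [408.3  51.7] 41.0 bar 62 [408.3  52.6] [-0.78538565 -0.61900677]
tray ((471.705322265625, -281.33880615234375), (191.9878692626953, 163.3556365966797), 14.91765308380127) depth z 2.2
```

View pics/crop1.png

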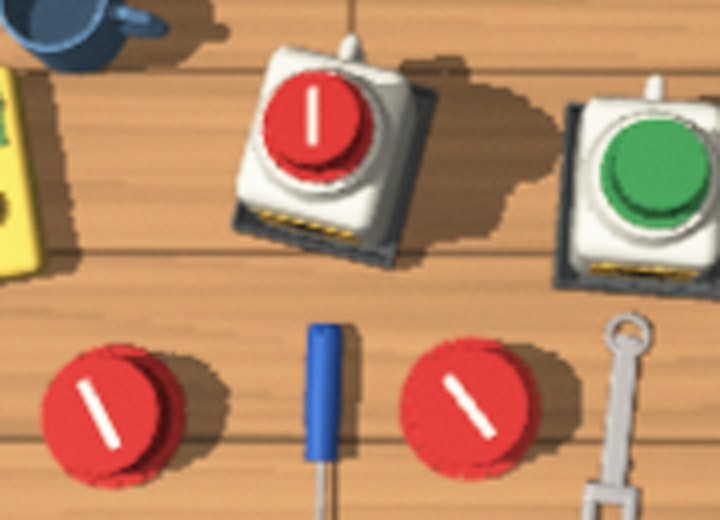

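The crop confirms it: the cap on the jug is 58 mm across and stands at z = 187, while the other two are 82 mm. The cap centre is near (580,148). The tray centre is near (472,-281), rotated by about 15°. I'll move out above the cap, keeping the present yaw, which leaves q6 room to turn anticlockwise.

```bash
python3 -m jog '[{"tz":-30,"tx":20,"ty":-15},{"tx":48,"ty":-36},{"tx":48,"ty":-36},{"tx":48,"ty":-36},{"tx":48,"ty":-36}]' 40; python3 -m jog '[{"tx":48,"ty":-36},{"tx":48,"ty":-36},{"tx":48,"ty":-36},{"tx":48,"ty":-36},{"tx":48,"ty":-36}]'
```

```text
schema error: expected keys tx, ty, tz, ax, ay, az, jaw
schema error: expected keys tx, ty, tz, ax, ay, az, jaw
```

```bash
python3 -m jog '[{"tx":20,"ty":-15,"tz":-30,"ax":0,"ay":0,"az":0,"jaw":-1},{"tx":48,"ty":-36,"tz":0,"ax":0,"ay":0,"az":0,"jaw":-1},{"tx":48,"ty":-36,"tz":0,"ax":0,"ay":0,"az":0,"jaw":-1},{"tx":48,"ty":-36,"tz":0,"ax":0,"ay":0,"az":0,"jaw":-1},{"tx":48,"ty":-36,"tz":0,"ax":0,"ay":0,"az":0,"jaw":-1}]' 40; python3 -m jog '[{"tx":48,"ty":-36,"tz":0,"ax":0,"ay":0,"az":0,"jaw":-1},{"tx":48,"ty":-36,"tz":0,"ax":0,"ay":0,"az":0,"jaw":-1},{"tx":48,"ty":-36,"tz":0,"ax":0,"ay":0,"az":0,"jaw":-1},{"tx":48,"ty":-36,"tz":0,"ax":0,"ay":0,"az":0,"jaw":-1},{"tx":48,"ty":-36,"tz":0,"ax":0,"ay":0,"az":0,"jaw":-1}]'
```

```text
time_s: 1.78
eef_pos: [331.7, -261.7, 261.5]
ee_rot: [0.0, 0.983, 0.186, 0.0]
force: [-0.1, 0.4, 0.3]
grip_width: 1.001
grip_force: 0.0
time_s: 2.4
eef_pos: [489.5, -6.2, 261.5]
ee_rot: [0.0, 0.983, 0.186, 0.0]
force: [0.3, -0.8, -0.3]
grip_width: 1.002
grip_force: 0.0
```

```bash
python3 -m jog '[{"tx":47,"ty":-37,"tz":0,"ax":0,"ay":0,"az":0,"jaw":-1},{"tx":47,"ty":-37,"tz":0,"ax":0,"ay":0,"az":0,"jaw":-1},{"tx":47,"ty":-37,"tz":0,"ax":0,"ay":0,"az":0,"jaw":-1},{"tx":0,"ty":0,"tz":40,"ax":0,"ay":0,"az":0,"jaw":-1},{"tx":0,"ty":0,"tz":10,"ax":0,"ay":0,"az":0,"jaw":-1}]'
python3 - <<'E'
from h import *
s=sense(); print(np.round(s["joints"],3),s["eef_pos"],s["wrist_torque"])
c=capture("side"); cv2.imwrite("pics/s1.png",cv2.resize(c["color"][90:270,220:400],None,fx=3,fy=3,interpolation=cv2.INTER_CUBIC)[...,::-1])
for q in("cap_top","cap","neck"):
    for r in place_of(q,"side")[:3]: print(q,np.round(r["centre"],1),round(r["conf"],2),at_depth(c,r["centre"]),at_z(c,r["centre"],188 if q=="cap_top" else 146))
E
```

```text
time_s: 3.02
eef_pos: [578.5, 147.0, 208.9]
ee_rot: [-0.0, 0.983, 0.186, -0.002]
force: [0.1, -0.1, -0.0]
grip_width: 0.996
grip_force: 0.0
[ 0.053  0.491  1.298 -0.     1.357  1.249] [578.46297132 146.98036408 208.85724639] [ 0.00078099 -0.01709473 -0.00616754]
cap_top [386.4 259. ] 0.8 [398.8  69.2  58.3] [308.2 210.  188. ]
cap_top [300.2 197.6] 0.78 [578.  157.3 189.9] [580.3 155.1 188. ]
cap_top [312.8 312.7] 0.71 [408.7 303.   58.7] [316.3 398.4 188. ]
cap [307.4 211.6] 0.87 [552.7 161.8 165.8] [574.6 139.5 146. ]
cap [317.8 335.8] 0.73 [371.6 329.6  42.4] [304.9 400.2 146. ]
cap [383.6 273.3] 0.65 [389.4  91.   35.6] [316.2 203.5 146. ]
neck [303.2 214.7] 0.8 [558.  170.  159.5] [572.8 155.2 146. ]
```

View pics/s1.png

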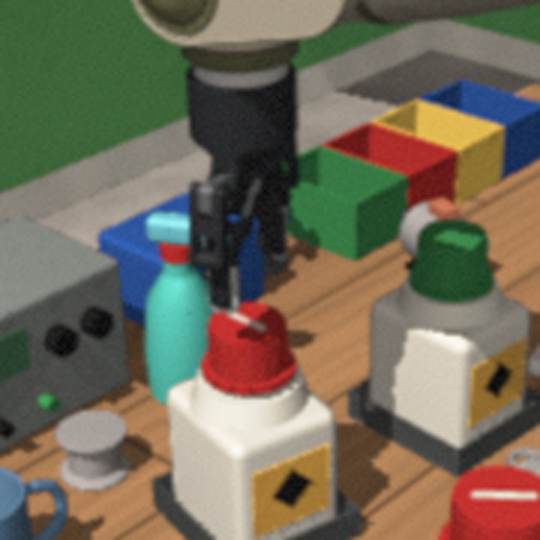

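The crop shows the open fingers straddling the red cap, whose top is at about (300,197) in the full picture. I'll check the cap centre in the side view with depth, then go down.

Run:
```python
from h import *
c=capture("side"); hsv=cv2.cvtColor(c["color"],cv2.COLOR_RGB2HSV); D=c["depth"]
m=((hsv[...,0]<8)|(hsv[...,0]>172))&(hsv[...,1]>120)&(D>0); m[:,:270]=0;m[:,335:]=0;m[:180]=0;m[235:]=0
v,u=np.nonzero(m); P=np.array([at_depth(c,(a,b),D[b,a]) for a,b in zip(u,v)])
from scipy.optimize import least_squares
S=P[(P[:,2]>158)&(P[:,2]<182)]
f=least_squares(lambda p:np.hypot(S[:,0]-p[0],S[:,1]-p[1])-29,[580,148],loss="soft_l1")
T=P[P[:,2]>185]
print(len(S),f.x,np.abs(f.fun).mean(),len(T),T.mean(0),T.min(0),T.max(0))
```

```text
237 [579.02586909 150.21316216] 0.9885966357505435 253 [575.76600791 153.91857708 188.62173913] [549.5 123.  185.2] [607.2 188.5 227.6]
```

```bash
python3 -m jog '[{"tx":1.7,"ty":-1.5,"tz":20,"ax":0,"ay":0,"az":0,"jaw":-1},{"tx":0,"ty":0,"tz":25,"ax":0,"ay":0,"az":0,"jaw":-1},{"tx":0,"ty":0,"tz":13,"ax":0,"ay":0,"az":0,"jaw":-1},{"tx":0,"ty":0,"tz":0,"ax":0,"ay":0,"az":0,"jaw":-0.2}]' 40;python3 -m jog '[{"tx":0,"ty":0,"tz":0,"ax":0,"ay":0,"az":0,"jaw":0},{"tx":0,"ty":0,"tz":0,"ax":0,"ay":0,"az":0,"jaw":0},{"tx":0,"ty":0,"tz":0,"ax":0,"ay":0,"az":0,"jaw":0}]'; python3 -c "
from rig import *;s=sense();print(s['wrist_torque'],s['force'])"
```

```text
time_s: 3.78
eef_pos: [580.5, 148.5, 153.5]
ee_rot: [-0.0, 0.983, 0.186, -0.0]
force: [-0.3, 0.1, 0.3]
grip_width: 0.815
grip_force: 0.0
time_s: 4.15
eef_pos: [581.0, 148.8, 154.8]
ee_rot: [0.0, 0.983, 0.186, 0.001]
force: [-1.8, -0.4, 6.9]
grip_width: 0.673
grip_force: 42.8
[ 0.12956005  0.39150565 -0.00438769] [-1.81571678 -0.35353752  6.89092913]
```

Gripped at 57 mm, with only a small side force. Now I'll press down in steps.

```bash
for i in 1; do python3 -m jog '[{"tx":0,"ty":0,"tz":3,"ax":0,"ay":0,"az":0,"jaw":0},{"tx":0,"ty":0,"tz":0,"ax":0,"ay":0,"az":0,"jaw":0}]'; python3 -m jog '[{"tx":0,"ty":0,"tz":3,"ax":0,"ay":0,"az":0,"jaw":0},{"tx":0,"ty":0,"tz":0,"ax":0,"ay":0,"az":0,"jaw":0}]';done; python3 -c "
from rig import *;s=sense();print(s['wrist_torque'],s['joints'])"
```

```text
time_s: 4.4
eef_pos: [581.0, 148.8, 152.4]
ee_rot: [0.0, 0.983, 0.186, 0.001]
force: [-4.8, 0.1, 11.5]
grip_width: 0.675
grip_force: 43.4
time_s: 4.65
eef_pos: [581.1, 148.8, 149.8]
ee_rot: [0.0, 0.983, 0.186, 0.002]
force: [-4.8, -0.0, 14.7]
grip_width: 0.674
grip_force: 43.6
[0.10214311 0.84577708 0.00625013] [5.56288608e-02 5.43757880e-01 1.37386418e+00 2.82280990e-05
 1.22072788e+00 1.25249892e+00]
```

```bash
python3 -m jog '[{"tx":-0.7,"ty":-0.2,"tz":1.7,"ax":0,"ay":0,"az":0,"jaw":0},{"tx":0,"ty":0,"tz":0,"ax":0,"ay":0,"az":0,"jaw":0},{"tx":0,"ty":0,"tz":0,"ax":0,"ay":0,"az":-0.08,"jaw":0},{"tx":0,"ty":0,"tz":0,"ax":0,"ay":0,"az":-0.1,"jaw":0}]';  python3 -c "
from rig import *;s=sense();print(s['wrist_torque'],s['joints'])"
```

```text
time_s: 5.15
eef_pos: [581.5, 149.2, 149.1]
ee_rot: [0.0, 0.962, 0.275, 0.004]
force: [-0.9, 2.4, 15.8]
grip_width: 0.675
grip_force: 43.8
[ 0.54727331  0.2084196  -0.06720535] [5.57981249e-02 5.43315617e-01 1.37655255e+00 9.87243910e-04
 1.21466609e+00 1.06954271e+00]
```

```bash
python3 -m jog '[{"tx":0,"ty":0,"tz":0.8,"ax":0,"ay":0,"az":-0.12,"jaw":0},{"tx":0,"ty":0,"tz":0,"ax":0,"ay":0,"az":-0.12,"jaw":0},{"tx":0,"ty":0,"tz":0,"ax":0,"ay":0,"az":-0.12,"jaw":0},{"tx":0,"ty":0,"tz":0,"ax":0,"ay":0,"az":-0.12,"jaw":0}]';  python3 -c "
from rig import *;s=sense();print(s['wrist_torque'],s['joints'])"
```

```text
time_s: 5.65
eef_pos: [581.8, 149.8, 149.1]
ee_rot: [0.001, 0.868, 0.496, 0.004]
force: [-1.2, 5.2, 20.9]
grip_width: 0.672
grip_force: 44.1
[ 0.99436083  0.38737295 -0.16475164] [0.05639315 0.54333562 1.37641568 0.00212689 1.21304216 0.58873317]
```

```bash
python3 -m jog '[{"tx":0,"ty":0,"tz":-0.5,"ax":0,"ay":0,"az":-0.1,"jaw":0},{"tx":0,"ty":0,"tz":0,"ax":0,"ay":0,"az":-0.08,"jaw":0}]';  python3 -c "
from rig import *;s=sense();print(s['wrist_torque'],s['joints'][5])"; python3 -m jog '[{"tx":0,"ty":0,"tz":0,"ax":0,"ay":0,"az":-0.06,"jaw":0}]';  python3 -c "
from rig import *;s=sense();print(s['wrist_torque'],s['joints'][5])"
```

```text
time_s: 5.9
eef_pos: [581.6, 149.7, 149.2]
ee_rot: [0.001, 0.821, 0.571, 0.004]
force: [-1.1, 4.2, 17.3]
grip_width: 0.673
grip_force: 43.9
[ 0.85079266  0.3699082  -0.15043245] 0.40979845123526254
time_s: 6.02
eef_pos: [581.6, 149.6, 149.2]
ee_rot: [0.001, 0.803, 0.596, 0.004]
force: [-0.3, 3.8, 18.7]
grip_width: 0.676
grip_force: 43.9
[ 0.84133003  0.41723595 -0.19849909] 0.350469914031181
```

```bash
python3 -m jog '[{"tx":0,"ty":0,"tz":0,"ax":0,"ay":0,"az":-0.06,"jaw":0},{"tx":0,"ty":0,"tz":0,"ax":0,"ay":0,"az":-0.04,"jaw":0}]' | grep force:;  python3 -c "
from rig import *;s=sense();print(s['wrist_torque'],s['joints'][5])"; python3 -m jog '[{"tx":0,"ty":0,"tz":0,"ax":0,"ay":0,"az":-0.06,"jaw":0},{"tx":0,"ty":0,"tz":0,"ax":0,"ay":0,"az":-0.02,"jaw":0}]'| grep force:;  python3 -c "
from rig import *;s=sense();print(s['wrist_torque'],s['joints'][5])"
```

```text
force: [-1.3, 3.4, 18.1]
grip_force: 43.9
[ 0.70180325  0.31807134 -0.13102233] 0.2510973514160548
force: [-0.7, 3.9, 18.7]
grip_force: 43.9
[ 0.64807351  0.3653734  -0.14978797] 0.17159141370931805
```

```bash
python3 -m jog '[{"tx":0,"ty":0,"tz":0,"ax":0,"ay":0,"az":-0.06,"jaw":0},{"tx":0,"ty":0,"tz":0,"ax":0,"ay":0,"az":-0.02,"jaw":0}]'| grep force:;  python3 -c "
from rig import *;s=sense();print(s['wrist_torque'],s['joints'][5])"
```

```text
force: [-1.3, 4.0, 18.3]
grip_force: 43.8
[ 0.69357401  0.41147248 -0.12333505] 0.09155280604041817
```

```bash
python3 -m jog '[{"tx":0,"ty":0,"tz":0,"ax":0,"ay":0,"az":-0.06,"jaw":0},{"tx":0,"ty":0,"tz":0,"ax":0,"ay":0,"az":-0.02,"jaw":0}]'| grep force:;  python3 -c "
from rig import *;s=sense();print(s['wrist_torque'],s['joints'][5])"
```

```text
force: [-3.4, 2.9, 18.7]
grip_force: 43.9
[ 0.66037717  0.89005698 -0.22907981] 0.011691677738312641
```

```bash
python3 -m jog '[{"tx":0,"ty":0,"tz":0,"ax":0,"ay":0,"az":-0.06,"jaw":0},{"tx":0,"ty":0,"tz":0,"ax":0,"ay":0,"az":-0.02,"jaw":0}]'| grep force:;  python3 -c "
from rig import *;s=sense();print(s['wrist_torque'],s['joints'][5])"
```

```text
force: [-6.5, 4.5, 20.8]
grip_force: 44.6
[ 0.64519239  1.4621546  -1.72471447] -0.06621250782391426
```

The stop is there: the torque jumped to about 1.7 N m. I'll ease the twist and then relax the press.

```bash
python3 -m jog '[{"tx":0,"ty":0,"tz":0,"ax":0,"ay":0,"az":0.05,"jaw":0},{"tx":0,"ty":0,"tz":-1,"ax":0,"ay":0,"az":0,"jaw":0}]';  python3 -c "
from rig import *;s=sense();print(s['wrist_torque'],s['joints'][5])"; python3 -m jog '[{"tx":0,"ty":0,"tz":-3,"ax":0,"ay":0,"az":0,"jaw":0},{"tx":0,"ty":0,"tz":-3,"ax":0,"ay":0,"az":0,"jaw":0},{"tx":0,"ty":0,"tz":0,"ax":0,"ay":0,"az":0,"jaw":0}]';  python3 -c "
from rig import *;s=sense();print(s['wrist_torque'],s['joints'][5])"
```

```text
time_s: 7.52
eef_pos: [580.6, 149.2, 149.3]
ee_rot: [0.001, 0.681, 0.732, 0.002]
force: [-2.1, 2.1, 11.7]
grip_width: 0.674
grip_force: 43.4
[ 0.41289987  0.62233845 -0.21432409] -0.016782751006605777
time_s: 7.9
eef_pos: [580.6, 149.2, 154.5]
ee_rot: [0.001, 0.681, 0.732, 0.002]
force: [-2.0, 3.2, 10.3]
grip_width: 0.673
grip_force: 43.2
[ 0.46265005  0.47014383 -0.19378816] -0.017275801826514968
```

```bash
python3 -m jog '[{"tx":0,"ty":0,"tz":-3,"ax":0,"ay":0,"az":0,"jaw":0},{"tx":0,"ty":0,"tz":-3,"ax":0,"ay":0,"az":0,"jaw":0},{"tx":0,"ty":0,"tz":0,"ax":0,"ay":0,"az":0,"jaw":0}]'; python3 -m jog '[{"tx":0,"ty":0,"tz":-3,"ax":0,"ay":0,"az":0,"jaw":0},{"tx":0,"ty":0,"tz":-4,"ax":0,"ay":0,"az":0,"jaw":0},{"tx":0,"ty":0,"tz":0,"ax":0,"ay":0,"az":0,"jaw":0}]'
```

```text
time_s: 8.28
eef_pos: [580.3, 148.7, 158.9]
ee_rot: [0.001, 0.681, 0.732, 0.001]
force: [2.6, 2.9, 5.4]
grip_width: 0.673
grip_force: 44.3
time_s: 8.65
eef_pos: [580.0, 148.5, 165.2]
ee_rot: [0.0, 0.681, 0.732, 0.0]
force: [2.8, 1.5, 0.1]
grip_width: 0.671
grip_force: 44.6
```

```bash
python3 -m jog '[{"tx":0,"ty":0,"tz":-10,"ax":0,"ay":0,"az":0,"jaw":0},{"tx":0,"ty":0,"tz":-20,"ax":0,"ay":0,"az":0,"jaw":0},{"tx":0,"ty":0,"tz":-25,"ax":0,"ay":0,"az":0,"jaw":0},{"tx":0,"ty":0,"tz":-25,"ax":0,"ay":0,"az":0,"jaw":0},{"tx":0,"ty":0,"tz":0,"ax":0,"ay":0,"az":0,"jaw":0}]'
python3 - <<'E'
from h import *
s=sense(); print(np.round(s["joints"],3))
c=capture("side"); cv2.imwrite("pics/s2.png",cv2.resize(c["color"][90:270,220:400],None,fx=3,fy=3,interpolation=cv2.INTER_CUBIC)[...,::-1])
hsv=cv2.cvtColor(c["color"],cv2.COLOR_RGB2HSV); D=c["depth"]
m=((hsv[...,0]<8)|(hsv[...,0]>172))&(hsv[...,1]>120)&(D>0); m[:,:265]=0;m[:,340:]=0;m[:130]=0;m[225:]=0
v,u=np.nonzero(m); P=np.array([at_depth(c,(a,b),D[b,a]) for a,b in zip(u,v)]); k=np.hypot(P[:,0]-580,P[:,1]-149)<45
print(len(P),np.percentile(P[k],[1,50,99],axis=0))
c=capture("top"); D=c["depth"]; hsv=cv2.cvtColor(c["color"],cv2.COLOR_RGB2HSV)
m=(hsv[...,1]<60)&(hsv[...,2]>120); m[:205]=0;m[295:]=0;m[:,:395]=0;m[:,482:]=0
v,u=np.nonzero(m); P=np.array([at_depth(c,(a,b),D[b,a]) for a,b in zip(u,v) if D[b,a]>0]);Q=P[P[:,2]>9]
print("tray rim",len(Q),cv2.minAreaRect(Q[:,:2].astype(np.float32)),np.percentile(P[:,2],[5,50,95]))
E
```

```text
time_s: 9.28
eef_pos: [579.9, 148.5, 246.5]
ee_rot: [0.001, 0.681, 0.732, 0.0]
force: [-0.1, 0.1, -1.1]
grip_width: 0.673
grip_force: 44.6
[ 0.055  0.468  1.236 -0.     1.436 -0.018]
796 [[542.459 129.559 237.9  ]
 [567.45  169.05  263.25 ]
 [607.069 184.641 282.   ]]
tray rim 295 ((470.6236572265625, -282.3049621582031), (189.7171173095703, 161.63424682617188), 14.724907875061035) [-2.595  2.4   11.4  ]
```

View pics/s2.png

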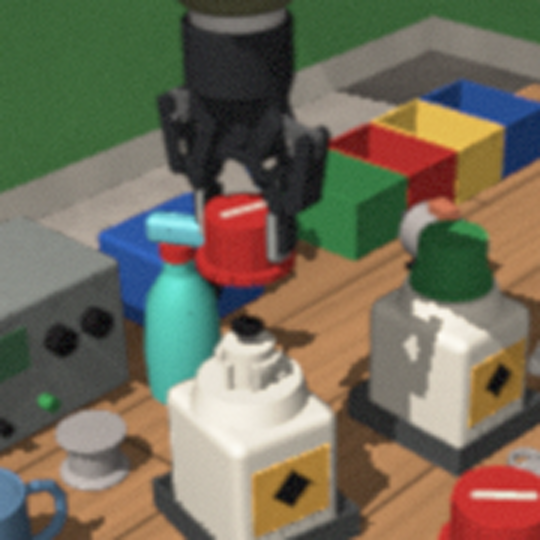

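The cap is off and level in the grip, at about (303,170) in the full picture, and the neck is bare. I'll carry it over to the tray at (471,-282).

```bash
python3 -m jog '[{"tx":-24,"ty":-8,"tz":0,"ax":0,"ay":0,"az":0,"jaw":0},{"tx":-47,"ty":-15.6,"tz":0,"ax":0,"ay":0,"az":0,"jaw":0},{"tx":-47,"ty":-15.6,"tz":0,"ax":0,"ay":0,"az":0,"jaw":0},{"tx":-47,"ty":-15.6,"tz":0,"ax":0,"ay":0,"az":0,"jaw":0},{"tx":-47,"ty":-15.6,"tz":0,"ax":0,"ay":0,"az":0,"jaw":0}]'; python3 -m jog '[{"tx":-47,"ty":-15.6,"tz":0,"ax":0,"ay":0,"az":0,"jaw":0},{"tx":-47,"ty":-15.6,"tz":0,"ax":0,"ay":0,"az":0,"jaw":0},{"tx":-47,"ty":-15.6,"tz":0,"ax":0,"ay":0,"az":0,"jaw":0},{"tx":-47,"ty":-15.6,"tz":0,"ax":0,"ay":0,"az":0,"jaw":0},{"tx":-21,"ty":-7,"tz":20,"ax":0,"ay":0,"az":0,"jaw":0}]'
```

```text
time_s: 10.0
eef_pos: [523.8, -69.2, 243.8]
ee_rot: [-0.001, 0.681, 0.732, -0.001]
force: [0.6, 0.9, -0.8]
grip_width: 0.674
grip_force: 44.6
time_s: 10.62
eef_pos: [470.0, -283.7, 224.4]
ee_rot: [-0.0, 0.682, 0.732, -0.0]
force: [-0.2, 0.5, -0.9]
grip_width: 0.674
grip_force: 44.6
```

```bash
python3 -m jog '[{"tx":0,"ty":0,"tz":40,"ax":0,"ay":0,"az":0,"jaw":0},{"tx":0,"ty":0,"tz":50,"ax":0,"ay":0,"az":0,"jaw":0},{"tx":0,"ty":0,"tz":50,"ax":0,"ay":0,"az":0,"jaw":0},{"tx":0,"ty":0,"tz":30,"ax":0,"ay":0,"az":0,"jaw":0},{"tx":0,"ty":0,"tz":15,"ax":0,"ay":0,"az":0,"jaw":0}]'; python3 -m jog '[{"tx":0,"ty":0,"tz":10,"ax":0,"ay":0,"az":0,"jaw":0},{"tx":0,"ty":0,"tz":3,"ax":0,"ay":0,"az":0,"jaw":0},{"tx":0,"ty":0,"tz":0,"ax":0,"ay":0,"az":0,"jaw":0}]'
python3 - <<'E'
from h import *
c=capture("side"); cv2.imwrite("pics/s3.png",cv2.resize(c["color"][150:250,370:500],None,fx=5,fy=5,interpolation=cv2.INTER_CUBIC)[...,::-1])
E
```

```text
time_s: 11.25
eef_pos: [469.8, -280.4, 37.8]
ee_rot: [-0.002, 0.681, 0.732, -0.0]
force: [-0.3, 0.6, 0.6]
grip_width: 0.673
grip_force: 44.6
time_s: 11.62
eef_pos: [471.3, -281.6, 27.9]
ee_rot: [0.0, 0.681, 0.732, -0.0]
force: [0.8, -0.0, -0.4]
grip_width: 0.673
grip_force: 44.6
```

View pics/s3.png

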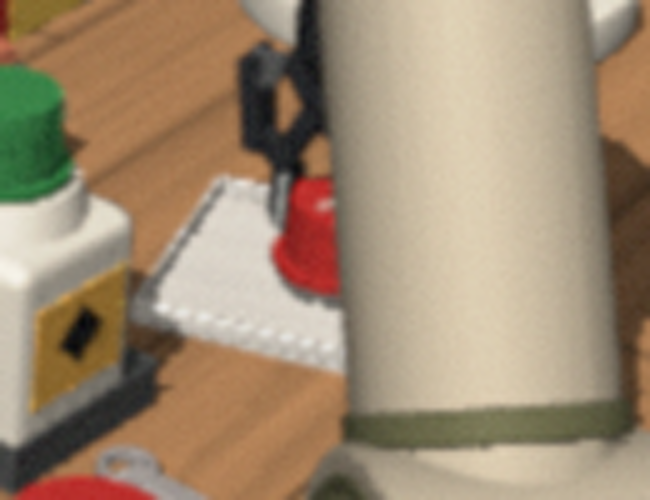

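The picture shows the cap hanging low over the tray, at about (434,199) in the full picture. I'll lower it until the floor pushes back.

```bash
python3 -m jog '[{"tx":0,"ty":0,"tz":5,"ax":0,"ay":0,"az":0,"jaw":0},{"tx":0,"ty":0,"tz":5,"ax":0,"ay":0,"az":0,"jaw":0},{"tx":0,"ty":0,"tz":3,"ax":0,"ay":0,"az":0,"jaw":0},{"tx":0,"ty":0,"tz":0,"ax":0,"ay":0,"az":0,"jaw":0}]'; python3 -m jog '[{"tx":0,"ty":0,"tz":2,"ax":0,"ay":0,"az":0,"jaw":0},{"tx":0,"ty":0,"tz":0,"ax":0,"ay":0,"az":0,"jaw":0}]'
```

```text
time_s: 12.18
eef_pos: [470.9, -281.3, 14.0]
ee_rot: [-0.0, 0.681, 0.732, -0.0]
force: [0.6, 0.1, -1.4]
grip_width: 0.673
grip_force: 44.6
time_s: 12.42
eef_pos: [471.1, -281.4, 12.3]
ee_rot: [0.0, 0.681, 0.732, 0.0]
force: [0.5, -0.7, -0.4]
grip_width: 0.668
grip_force: 44.7
```

```bash
python3 -m jog '[{"tx":0,"ty":0,"tz":1,"ax":0,"ay":0,"az":0,"jaw":0},{"tx":0,"ty":0,"tz":0,"ax":0,"ay":0,"az":0,"jaw":0}]'; python3 -m jog '[{"tx":0,"ty":0,"tz":1,"ax":0,"ay":0,"az":0,"jaw":0},{"tx":0,"ty":0,"tz":0,"ax":0,"ay":0,"az":0,"jaw":0}]'
```

```text
time_s: 12.68
eef_pos: [471.1, -281.6, 12.0]
ee_rot: [0.0, 0.681, 0.733, -0.0]
force: [-1.8, 0.3, 6.4]
grip_width: 0.672
grip_force: 45.1
time_s: 12.92
eef_pos: [471.2, -281.6, 11.9]
ee_rot: [0.0, 0.681, 0.733, -0.0]
force: [-4.0, 3.6, 16.1]
grip_width: 0.673
grip_force: 45.8
```

```bash
python3 -m jog '[{"tx":0,"ty":0,"tz":-1.3,"ax":0,"ay":0,"az":0,"jaw":0},{"tx":0,"ty":0,"tz":0,"ax":0,"ay":0,"az":0,"jaw":-0.4},{"tx":0,"ty":0,"tz":0,"ax":0,"ay":0,"az":0,"jaw":-0.7},{"tx":0,"ty":0,"tz":0,"ax":0,"ay":0,"az":0,"jaw":-1},{"tx":0,"ty":0,"tz":0,"ax":0,"ay":0,"az":0,"jaw":-1}]';python3 -m jog '[{"tx":0,"ty":0,"tz":0,"ax":0,"ay":0,"az":0,"jaw":-1},{"tx":0,"ty":0,"tz":-10,"ax":0,"ay":0,"az":0,"jaw":-1},{"tx":0,"ty":0,"tz":-30,"ax":0,"ay":0,"az":0,"jaw":-1},{"tx":0,"ty":0,"tz":-50,"ax":0,"ay":0,"az":0,"jaw":-1},{"tx":0,"ty":0,"tz":-50,"ax":0,"ay":0,"az":0,"jaw":-1}]'
python3 -m jog '[{"tx":0,"ty":0,"tz":-50,"ax":0,"ay":0,"az":0,"jaw":-1},{"tx":-40,"ty":0,"tz":0,"ax":0,"ay":0,"az":0,"jaw":-1},{"tx":-50,"ty":0,"tz":0,"ax":0,"ay":0,"az":0,"jaw":-1},{"tx":-50,"ty":0,"tz":0,"ax":0,"ay":0,"az":0,"jaw":-1},{"tx":0,"ty":0,"tz":0,"ax":0,"ay":0,"az":0,"jaw":-1}]'
python3 - <<'E'
from h import *
c=capture("top"); D=c["depth"]; hsv=cv2.cvtColor(c["color"],cv2.COLOR_RGB2HSV)
cv2.imwrite("pics/t4.png",c["color"][...,::-1])
m=((hsv[...,0]<8)|(hsv[...,0]>172))&(hsv[...,1]>120)&(D>0); m[:200]=0;m[300:]=0;m[:,:395]=0;m[:,490:]=0
v,u=np.nonzero(m); P=np.array([at_depth(c,(a,b),D[b,a]) for a,b in zip(u,v)]); T=P[P[:,2]>38]
print(len(P),len(T),T.mean(0) if len(T) else 0,T.std(0))
E
```

```text
time_s: 13.55
eef_pos: [471.0, -281.4, 11.5]
ee_rot: [-0.0, 0.681, 0.732, 0.0]
force: [-0.3, 0.5, -0.3]
grip_width: 1.002
grip_force: 0.0
time_s: 14.18
eef_pos: [470.9, -281.3, 153.8]
ee_rot: [0.0, 0.681, 0.732, 0.0]
force: [-0.5, -0.7, 0.3]
grip_width: 0.998
grip_force: 0.0
time_s: 14.8
eef_pos: [480.4, -423.6, 201.2]
ee_rot: [-0.0, 0.682, 0.731, -0.0]
force: [0.4, 0.3, -0.1]
grip_width: 0.999
grip_force: 0.0
478 319 [ 471.46865204 -281.25517241   43.89467085] [15.60480058 14.71928862  2.5163297 ]
```

View pics/t4.png

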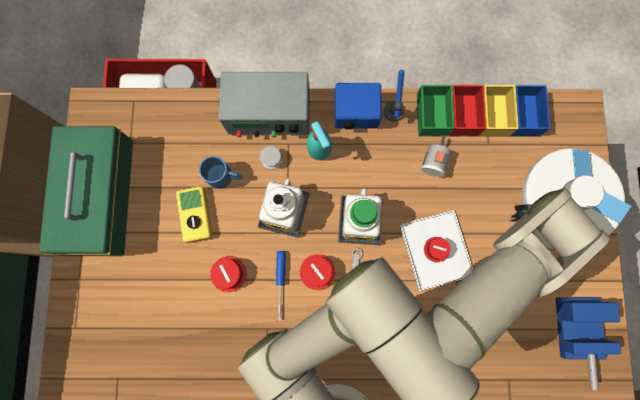

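The picture shows the cap upright in the middle of the tray at (438,250), with its top at z ≈ 45. The gripper is clear and nothing else has moved.

```bash
python3 -c "
from rig import *;print(finish_job())"
```

```text
the job is handed in; nothing more can be done
None
```

I opened the red-capped jug, set the cap top up in the middle of the tray, let go and handed the job in; the torque at the stop briefly read about 1.7 N m at the wrist, above the 1.5 N m limit you gave, and the hand-in returned no verdict.

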